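Lay the tea tin in the drawer tray

TASK

Put the standing tea tin away lying down in the empty bay of the wooden tray. Stand it squarely on the counter with its foot against the tray's front edge, in line with the bay that holds the stop block, let go, and tip it over the edge onto the tray by pushing lightly near its top without clamping it. Then slide it along the bay with a gentle, steady push until it is felt to press home against the stop block, and leave the stored tin, the jar and the tumbler where they are.

Things in the scene. Friction and masses are not known exactly. Their poses are not given: they have to be found in the camera images.
- tin: The tea tin to put away: closed metal tin, 60 x 60 mm, 120 mm tall, 0.3 to 0.65 kg, standing on the counter between robot and tray, turned up to 0.6 rad from the tray's direction. Origin: centre of its bottom; z from bottom to lid, x and y normal to its four like sides. It slides with friction up to about 5 N, and topples by itself once leaning some 35 degrees over the edge.
- tray: Wooden tray, fixed, 200 mm deep, 176 wide, two bays side by side, open in front and above. Origin: middle of its front edge at counter level; x into the tray, z up. Floor: solid board, top 18 mm above the counter, starting at x = 0 (an 18 mm step). Bays 76 mm wide, centred at y = +42 and -42; walls between and beside them 8 mm thick, 22 mm above the floor, from x = 30. Back wall at x = 190.
- stop: Wooden block, 30 mm thick (x), 66 wide, 50 high, fixed at the back of the empty bay (left or right). Origin: foot of its front face, mid bay, on the tray floor, 160 mm behind the front edge; axes as the tray's. A tin lying home has its lid on this face, bottom centre at x -120, y 0, z +30 mm. Seating takes 2 to 12 N on the block for 0.3 s (a level push of about 10 N, friction included).
- stored_tin: A like tin that already lies in the other bay, lid end away from the robot, loose: leave alone. 120 mm long, 60 mm high above the tray's floor. Origin: on its underside, 30 mm from its lid end, x along the tray's x.
- jar: Small glass jar with a metal cap, 68 mm across, 85 mm tall, loose, standing beside the tray. Origin: centre of its underside. Leave alone.
- tumbler: Steel drinking tumbler, 72 mm across, 95 mm tall, loose, standing beside the tray. Origin: centre of its underside. Leave alone.
Things that resemble listed ones, but are neither listed nor needed, are in the scene too. Leave any turquoise look-alike of the tin alone.

How it is judged:
By the outcome, as a careful person would: the job done as asked, in the order asked, and still so for the second after the job is handed in, with the robot touching nothing.
It also fails if it takes over 72 s, if anything falls off the work surface, if the arm or the gripper's body presses on something with over 40 N, if the wrist force passes 120 N, or if a joint passes its speed limit or range.

ROBOT

A 7-joint arm with a two-finger parallel gripper is mounted at the origin on the work surface. World frame = base frame: x ahead of the robot, y to its left, z up, the work surface at z = 0. Lengths are in m, angles in rad, forces in N, time in s.
With the tool pointing down it reaches from about 0.425 to 0.925 m from the base axis. Payload 6.8 kg.
Tool frame: the origin (TCP) lies at the very end of the fingers, on their centre line; the grasp point (between the pads) lies 19 mm behind it; z points along the fingers, y is the line along which they close (so a half turn about z gives the same grasp; the last joint's range is limited). The gripper opens to 85 mm and grips with 20 to 120 N. Pads are 22 mm wide; open, the fingers measure 114 mm over their backs; the gripper's body (76 mm by 85 mm) begins 54 mm behind the grasp point. The pads swing forward as they close: fully open they stand 13 mm farther back than shut.
Start: joints at [1.211, 0.477, 0.022, 1.555, -0.011, 1.109, -0.083], TCP at [0.168, -0.654, 0.193] pointing down, gripper open.
Joint ranges: [-2.96, 2.96], [-0.34, 2.1], [-1.41, 1.46], [0.24, 2.44], [-1.37, 4.51], [0.17, 1.92], [-2.96, 2.96]. Speed limits (rad/s): [2.39, 2.39, 3.14, 3.14, 3.14, 3.14, 3.14].

INTERFACE

Orientations are given as a unit quaternion [w, x, y, z].
In Python, from station import bot gives the robot as it stands. The module is installed in compiled form; this text tells all that it offers.
- The arm moves only by the shell command python3 -m jog 'ROWS' [OPENING] [FORCE]. ROWS is JSON, a list of rows, each a list of 4 numbers: the shift along the tool's x, y, z in cm, then the turn about the tool's z in rad. In form: [[x, y, z, spin], ...]. A call has 1 to 20 rows; each row is the pose to reach, as a shift and turn from the pose commanded when the call began, along the tool's axes at that moment; what a row does not reach only later rows make up. A row lasts 1/12 s, in which the tool goes at most 41.7 mm and 7.16 degrees, less where a joint would pass 70% of its speed; a pose out of reach is approached as far as the arm can. A call with a gripper value outside its range is refused whole. OPENING is the closure, from -1 (fully open) to 1 (shut), set as the call begins (- or left out, the last holds). The fingers move at their own pace and stop on an object; FORCE is the grip in N (left out, the last holds). Time passes only in rows, so rows that repeat a pose let the fingers close. It gives the time, the measured TCP pose, the force, the opening and the grip force at its end, in the units of the state.
- bot.get_obs(): the state, without advancing time (a new reading comes with each control period).
- bot.read_camera(name): name is "scene" or "top"; returns a dict with "pixels" (420x560x3 uint8, red, green, blue), "depth" (420x560 float32, m along the optical axis (not along the pixel's ray), 0 where there is no reading), "fovy" (degrees; the focal length in pixels is half the picture's height over the tangent of half this angle, whatever the lens; pixels are square), "cx", "cy" (the principal point, pixels), "pose" (4x4, takes a point from camera to world coordinates). Camera axes: x right, y down, z forward; pixel columns grow to the right and rows downward; lengths in m; the calibration is good to about 2 mm. A picture is of the moment at which its call begins.
- bot.hand_in(): hands the job in; it is judged then, once.
The state is a dict: "t": time; "q": joint angles; "joint_vel": joint speeds; "joint_torque": joint torques, N m; "eef_pos": TCP position; "tool_rot": TCP orientation; "contact_force": force on the tool from outside, world axes, zero at the start; "torque": the same for the moment, N m; "gripper_width": opening from 0.0 (shut) to 1.0 (fully open); "grasp_force": force on a finger pad.
Only numpy, scipy, OpenCV 4.12 (cv2) and the standard library are available. Lean on these libraries where they do the work, as an engineer would, in place of code of your own. Each camera call takes 0.05 s, during which the arm holds its last target. There are 200 camera calls.

## Working session

There is one attempt and no reset: what is moved stays moved. The work goes in short steps, Python scripts to look and compute and a shell command to move; the robot and the scene stay as the last step left them, time stands still between calls to the robot, and variables do not carry over. Pictures are saved under pics/ and viewed, at most 10 in all, crops included, and the job is handed in when it is done.

```bash
mkdir -p pics; cat > h.py <<'E'
import numpy as np, cv2
from station import bot
def cam(n):
    c=bot.read_camera(n); c['f']=c['pixels'].shape[0]/2/np.tan(np.radians(c['fovy'])/2); return c
def ray(c,u,v,z):
    d=c['pose'][:3,:3]@np.array([(u-c['cx'])/c['f'],(v-c['cy'])/c['f'],1]); o=c['pose'][:3,3]
    return o+d*(z-o[2])/d[2]
def cloud(c):
    D=c['depth']; v,u=np.mgrid[:D.shape[0],:D.shape[1]]
    P=np.stack([(u-c['cx'])/c['f']*D,(v-c['cy'])/c['f']*D,D],-1)
    W=P@c['pose'][:3,:3].T+c['pose'][:3,3]; W[D==0]=np.nan; return W
def save(n,im): cv2.imwrite('pics/'+n,im[...,::-1])
E
python3 - <<'E'
from h import *
for n in('scene','top'):
    c=cam(n); save(n+'1.png',c['pixels']); print(n,c['fovy'],c['cx'],c['cy'],c['pose'].round(3).tolist(),(c['depth']>0).mean())
o=bot.get_obs(); print({k:np.round(v,3).tolist() for k,v in o.items()})
E
```

```text
scene 56.118862131740066 278.27834180628395 211.37696374961425 [[-0.024, 0.664, -0.748, 1.27], [1.0, 0.028, -0.008, 0.06], [0.016, -0.747, -0.664, 0.667], [0.0, 0.0, 0.0, 1.0]] 0.9960374149659864
top 52.720276190944794 279.6475809876897 209.19900736355504 [[-0.007, -0.999, 0.049, 0.535], [-1.0, 0.007, -0.009, 0.072], [0.009, -0.049, -0.999, 1.016], [0.0, 0.0, 0.0, 1.0]] 0.9960586734693877
{'t': 0.1, 'q': [1.211, 0.478, 0.022, 1.556, -0.011, 1.109, -0.083], 'joint_vel': [0.001, -0.002, 0.001, -0.002, -0.001, 0.001, -0.001], 'joint_torque': [0.004, -59.776, 1.614, -28.195, 0.013, 0.005, 0.0], 'eef_pos': [0.168, -0.653, 0.192], 'tool_rot': [-0.001, 0.992, 0.126, -0.0], 'contact_force': [0.136, 0.896, 0.991], 'torque': [0.048, -0.014, 0.025], 'grasp_force': 0.0, 'gripper_width': 1.006}
```

View pics/scene1.png

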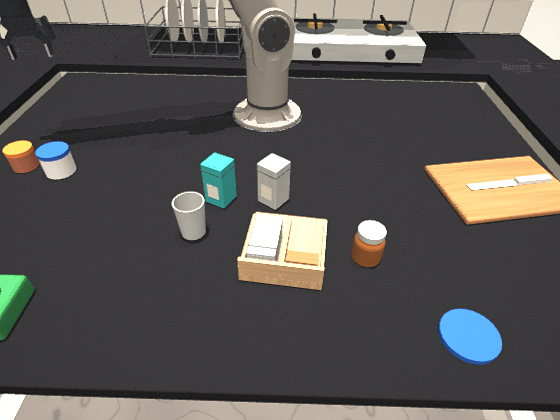

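View pics/top1.png

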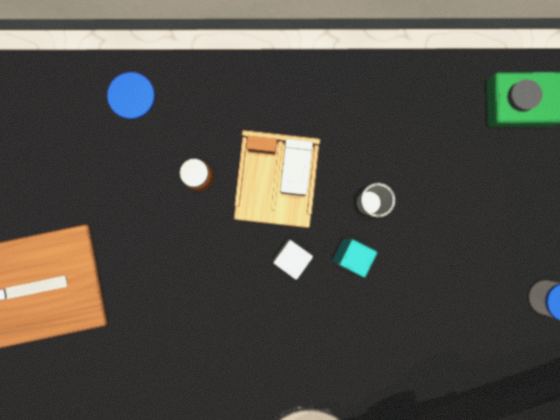

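The scene view shows the grey-white standing tin at (273,180), the turquoise look-alike at (219,180), the stored tin at (264,238) and the stop block at (305,240). In the top view these are at (293,259), (357,257), (297,167) and (262,145). The empty bay is the left one (+y).
Could be mistaken for the tin: the turquoise tin (top 357,257), the stored tin (297,167) and the tumbler (376,200). I choose the white standing tin at (293,259).

```bash
python3 - <<'E'
from h import *
c=cam('top'); im=c['pixels']; W=cloud(c)
save('crop1.png',cv2.resize(im[120:300,170:410],None,fx=3,fy=3,interpolation=cv2.INTER_CUBIC))
hsv=cv2.cvtColor(im,cv2.COLOR_RGB2HSV)
X,Y,Z=W[...,0],W[...,1],W[...,2]
def rect(m,name):
    m=m.astype(np.uint8)
    n,l,s,ce=cv2.connectedComponentsWithStats(m)
    for i in range(1,n):
        if s[i,4]<150: continue
        k=l==i; z=np.nanmedian(Z[k]); P=np.array([ray(c,u,v,z)[:2] for v,u in np.argwhere(k)],np.float32)
        r=cv2.minAreaRect(P*1000); print(name,ce[i].round(),'z',z.round(4),'rect',np.round(r[0],1),np.round(r[1],1),round(r[2],2))
reg=np.zeros(Z.shape,bool); reg[120:300,170:410]=1
rect(reg&(Z>.11)&(Z<.13),'tintop')
rect(reg&(Z>.07)&(Z<.105),'mid')
wood=(hsv[...,0]>8)&(hsv[...,0]<30)&(hsv[...,1]>60)&(hsv[...,2]>60)
rect(reg&(Z>.012)&(Z<.024),'floor')
rect(reg&(Z>.033)&(Z<.046)&wood,'walls')
rect(reg&(Z>.058)&(Z<.074),'stop')
rect(reg&(Z>.074)&(Z<.085),'stored')
# front edge line of floor (nearest the robot)
m=reg&(Z>.012)&(Z<.025)&wood
P=np.argwhere(m); fr=[]
for u in range(236,312):
    v=np.where(m[:,u])[0]
    if len(v): fr.append(ray(c,u,v.max()+.5,.018)[:2])
fr=np.array(fr); print(fr[::6].round(4).tolist()); print(c['f'])
E
```

```text
tintop [293. 260.] z 0.1202 rect [472.5  37.9] [60.  59.7] 53.59
tintop [357. 258.] z 0.12 rect [474.5 -99.1] [60.3 59.8] 62.55
mid [296. 167.] z 0.0782 rect [675.4  26.8] [ 59.8 120.1] 83.26
mid [194. 173.] z 0.085 rect [661.7 253.3] [59.5 57.6] 89.66
mid [380. 199.] z 0.0917 rect [ 598.3 -150. ] [69.5 71.8] 44.33
floor [269. 193.] z 0.0181 rect [647.   72.4] [175.9 191.2] 83.25
walls [240. 171.] z 0.04 rect [671.9 153.6] [  8.7 159.8] 83.18
walls [276. 174.] z 0.0399 rect [662.   67.9] [ 16.4 159.9] 84.53
walls [312. 179.] z 0.04 rect [652.4 -12.4] [ 10.7 159.8] 84.21
stop [269. 141.] z 0.066 rect [729.3  62.6] [175.   40.8] 83.29
stored [296. 167.] z 0.0782 rect [675.5  26.8] [ 59.8 119.8] 83.26
stored [197. 174.] z 0.0837 rect [658.1 249.6] [51.8 52.1] 78.28
[[0.5625, 0.1662], [0.56, 0.1521], [0.5576, 0.138], [0.5575, 0.1239], [0.555, 0.1098], [0.5526, 0.0957], [0.5524, 0.0816], [0.55, 0.0675], [0.5475, 0.0534], [0.5474, 0.0392], [0.545, 0.0251], [0.5425, 0.011], [0.5424, -0.0031]]
423.7822985635723
```

View pics/crop1.png

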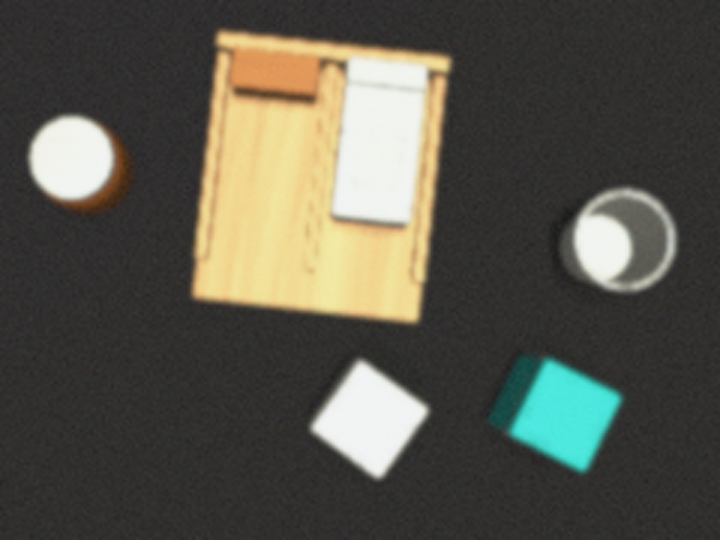

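The crop confirms the white tin, square lid at crop (370,418), turned about 30° from the tray. The empty bay with the brown stop is at crop (275,75). Sizes check out: lid 60×60 mm at z 0.120, floor 176 mm wide at z 0.018. That puts the tray origin at about (0.552, 0.0836) with yaw −6.75°, and the tin's target at (0.527, 0.129).

```bash
cat >> h.py <<'E'
YAW=np.radians(-6.75); O=np.array([.5521,.0836]); TX=np.array([np.cos(YAW),np.sin(YAW)]); TY=np.array([-TX[1],TX[0]])
def tray(x,y): return O+x*TX+y*TY
from scipy.spatial.transform import Rotation as Ro
def goal(p,ydir=None):
    "rows (cm) to reach world point p, closing axis at ydir degrees"
    o=bot.get_obs(); w,x,y,z=o['tool_rot']; R=Ro.from_quat([x,y,z,w]).as_matrix()
    d=R.T@(np.array(p)-o['eef_pos'])*100; s=0
    if ydir is not None:
        a=np.degrees(np.arctan2(R[1,1],R[0,1])); s=-np.radians((ydir-a+90)%180-90)
    return d.round(2).tolist(),round(float(s),3)
def st():
    o=bot.get_obs(); print({k:np.round(o[k],3).tolist() for k in('t','q','eef_pos','tool_rot','contact_force','gripper_width','grasp_force')})
E
python3 -c "
from h import *
print(goal([.42,-.22,.193]),goal([.4725,.0379,.20],53.59))"
```

```text
([35.2, -35.68, -0.03], 0.0) ([46.71, -59.35, -0.7], 0.887)
```

```bash
python3 -m jog '[[3,-3,0,0.05],[6,-6,0,0.1],[9,-9,0,0.15],[12,-12,0,0.2],[15,-15,0,0.25],[18,-18,0,0.3],[21,-21,0,0.35],[24,-24,0,0.4],[27,-27,0,0.45],[30,-30,0,0.5],[33,-33,0,0.55],[35,-36,0,0.6],[37,-39,0,0.65],[39,-42,0,0.7],[41,-45,0,0.75],[43,-49,0,0.8],[45,-53,0,0.85],[46,-56,0,0.887],[46.71,-59.35,-0.7,0.887],[46.71,-59.35,-0.7,0.887]]' -1; python3 -m jog '[[0,0,0,0],[0,0,0,0]]'; python3 -c "
from h import *
st();print(goal([.4725,.0379,.062],53.59))"
```

```text
t: 1.82
eef_pos: [0.4728, 0.0455, 0.2011]
tool_rot: [-0.002, 0.952, -0.307, 0.0]
contact_force: [0.8, 0.2, 0.2]
gripper_width: 0.999
grasp_force: 0.0
t: 1.98
eef_pos: [0.4725, 0.0367, 0.1998]
tool_rot: [0.0, 0.95, -0.312, -0.0]
contact_force: [0.5, -0.4, -0.5]
gripper_width: 1.001
grasp_force: 0.0
{'t': 1.983, 'q': [0.105, 0.159, -0.347, 1.993, 0.065, 1.001, -2.479], 'eef_pos': [0.472, 0.037, 0.2], 'tool_rot': [0.0, 0.95, -0.312, -0.0], 'contact_force': [0.477, -0.428, -0.464], 'gripper_width': 1.001, 'grasp_force': 0.0}
([-0.07, -0.11, 13.78], 0.0)
```

```bash
python3 -m jog '[[0,-0.1,2,0],[0,-0.1,4,0],[0,-0.1,6,0],[0,-0.1,8,0],[0,-0.1,10,0],[0,-0.1,12,0],[0,-0.1,13.5,0],[0,-0.1,13.8,0],[0,-0.1,13.8,0],[0,-0.1,13.8,0]]' -1; python3 -m jog '[[0,0,0,0],[0,0,0,0],[0,0,0,0],[0,0,0,0],[0,0,0,0],[0,0,0,0],[0,0,0,0],[0,0,0,0],[0,0,0,0],[0,0,0,0]]' 1 30; python3 -m jog '[[0,0,-0.2,0],[0,0,-0.5,0],[0,0,-0.8,0],[0,0,-0.8,0],[0,0,-0.8,0]]'; python3 -c "
from h import *
st();print(goal([*tray(-.040,.042),.07],83.25))"
```

```text
t: 2.82
eef_pos: [0.4737, 0.0373, 0.0624]
tool_rot: [0.0, 0.95, -0.313, 0.0]
contact_force: [-0.1, 0.6, 0.9]
gripper_width: 1.0
grasp_force: 0.0
t: 3.65
eef_pos: [0.4739, 0.0379, 0.0631]
tool_rot: [0.0, 0.95, -0.312, 0.001]
contact_force: [-1.4, -1.7, 4.5]
gripper_width: 0.696
grasp_force: 31.7
t: 4.07
eef_pos: [0.4732, 0.0382, 0.0701]
tool_rot: [-0.0, 0.95, -0.312, 0.0]
contact_force: [0.1, 0.5, -5.8]
gripper_width: 0.694
grasp_force: 34.0
{'t': 4.067, 'q': [0.064, 0.341, -0.325, 2.116, 0.165, 0.708, -2.575], 'eef_pos': [0.473, 0.038, 0.07], 'tool_rot': [-0.0, 0.95, -0.312, 0.0], 'contact_force': [0.091, 0.483, -5.779], 'gripper_width': 0.694, 'grasp_force': 34.031}
([-1.9, -10.0, 0.01], -0.517)
```

```bash
python3 -m jog '[[-0.1,-0.5,0,-0.06],[-0.3,-1.5,0,-0.12],[-0.5,-2.5,0,-0.2],[-0.7,-3.5,0,-0.28],[-0.9,-4.5,0,-0.36],[-1.1,-5.5,0,-0.44],[-1.3,-6.5,0,-0.5],[-1.5,-7.5,0,-0.517],[-1.6,-8.5,0,-0.517],[-1.8,-9.3,0,-0.517],[-1.9,-9.8,0,-0.517],[-1.9,-10,0,-0.517],[-1.9,-10,0,-0.517],[-1.9,-10,0,-0.517],[-1.9,-10,0,-0.517]]'; python3 - <<'E'
from h import *
st()
c=cam('top'); W=cloud(c); Z=W[...,2]; m=(Z>.12)&(Z<.136); m[:120]=0; m[300:]=0
save('p2.png',cv2.resize(c['pixels'][120:300,170:410],None,fx=2,fy=2))
print(goal([*tray(-.040,.042),.062],83.25),goal([*tray(-.030,.042),.062],83.25))
s=cam('scene');save('s2.png',cv2.resize(s['pixels'][130:310,150:410],None,fx=3,fy=3))
E
```

```text
t: 5.32
eef_pos: [0.517, 0.1293, 0.0699]
tool_rot: [0.0, 0.998, -0.059, -0.0]
contact_force: [-0.6, 0.4, -5.3]
gripper_width: 0.69
grasp_force: 34.0
{'t': 5.317, 'q': [-0.007, 0.44, -0.441, 1.979, 0.262, 0.779, -2.289], 'eef_pos': [0.517, 0.129, 0.07], 'tool_rot': [0.0, 0.998, -0.059, -0.0], 'contact_force': [-0.625, 0.405, -5.301], 'gripper_width': 0.69, 'grasp_force': 34.0}
([0.01, -0.08, 0.79], -0.001) ([1.01, -0.08, 0.79], -0.001)
```

View pics/s2.png

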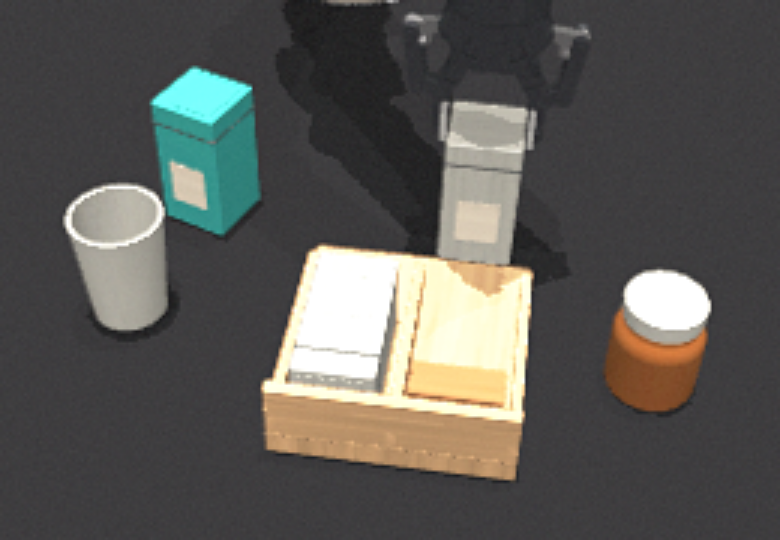

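The crop shows the tin upright in the fingers at (480,185), in line with the empty bay (470,320). Next I lower it and slide the foot to the edge.

```bash
python3 -m jog '[[0,0,0.3,0],[0,0,0.5,0],[0,0,0.6,0],[0,0,0.7,0],[0,0,0.7,0]]'; python3 -m jog '[[0.2,-0.04,0,0],[0.4,-0.08,0,0],[0.6,-0.08,0,0],[0.7,-0.08,0,0],[0.7,-0.08,0,0],[0.7,-0.08,0,0]]';python3 -m jog '[[0.1,0,0,0],[0.2,0,0,0],[0.2,0,0,0]]';  python3 -c "
from h import *
st();print(goal([*tray(-.030,.042),.0635],83.25))"
```

```text
t: 5.83
eef_pos: [0.5174, 0.1298, 0.0633]
tool_rot: [0.0, 0.998, -0.059, -0.0]
contact_force: [-2.1, -2.1, 0.8]
gripper_width: 0.687
grasp_force: 34.7
t: 6.33
eef_pos: [0.524, 0.1291, 0.0641]
tool_rot: [0.001, 0.998, -0.059, -0.0]
contact_force: [-6.0, -4.9, 11.2]
gripper_width: 0.692
grasp_force: 36.3
t: 6.58
eef_pos: [0.5262, 0.1288, 0.0643]
tool_rot: [0.001, 0.998, -0.059, -0.0]
contact_force: [-6.3, -5.0, 13.4]
gripper_width: 0.696
grasp_force: 36.6
{'t': 6.583, 'q': [-0.009, 0.459, -0.434, 1.962, 0.271, 0.778, -2.289], 'eef_pos': [0.526, 0.129, 0.064], 'tool_rot': [0.001, 0.998, -0.059, -0.0], 'contact_force': [-6.287, -4.958, 13.366], 'gripper_width': 0.696, 'grasp_force': 36.571}
([0.1, -0.01, 0.08], -0.001)
```

```bash
python3 -m jog '[[0.05,0,-0.05,0],[0.1,0,-0.08,0],[0.1,0,-0.08,0]]';python3 -m jog '[[0.05,0,0,0],[0.1,0,0,0],[0.1,0,0,0]]';python3 -m jog '[[0.05,0,0,0],[0.1,0,0,0],[0.1,0,0,0]]'; python3 -c "
from h import *
st();print(goal([*tray(-.030,.042),.0635],83.25))"
```

```text
t: 6.83
eef_pos: [0.5267, 0.1289, 0.0645]
tool_rot: [0.001, 0.998, -0.059, -0.001]
contact_force: [-5.3, -2.9, 7.8]
gripper_width: 0.692
grasp_force: 35.9
t: 7.08
eef_pos: [0.5278, 0.1288, 0.0645]
tool_rot: [0.001, 0.998, -0.059, -0.001]
contact_force: [-5.1, -3.2, 8.8]
gripper_width: 0.694
grasp_force: 36.0
t: 7.33
eef_pos: [0.5288, 0.1287, 0.0646]
tool_rot: [0.001, 0.998, -0.059, -0.001]
contact_force: [-5.9, -3.9, 9.9]
gripper_width: 0.689
grasp_force: 36.2
{'t': 7.333, 'q': [-0.008, 0.463, -0.434, 1.956, 0.271, 0.781, -2.286], 'eef_pos': [0.529, 0.129, 0.065], 'tool_rot': [0.001, 0.998, -0.059, -0.001], 'contact_force': [-5.864, -3.933, 9.944], 'gripper_width': 0.689, 'grasp_force': 36.188}
([-0.15, 0.0, 0.11], -0.001)
```

```bash
python3 -m jog '[[0.05,0,0,0],[0.1,0,0,0],[0.1,0,0,0]]';python3 -m jog '[[0.05,0,0,0],[0.1,0,0,0],[0.1,0,0,0]]'; python3 - <<'E'
from h import *
st();print(goal([*tray(-.030,.042),.0635],83.25))
s=cam('scene');save('s3.png',cv2.resize(s['pixels'][150:260,220:350],None,fx=5,fy=5,interpolation=cv2.INTER_CUBIC))
W=cloud(s);Z=W[...,2]
# tin's front face (facing tray): points by height
d=W[...,:2]-O; tx=d@TX; ty=d@TY
for z0 in(.025,.04,.055,.07,.085,.1):
    m=(abs(Z-z0)<.006)&(abs(ty-.042)<.02)&(tx>-.03)&(tx<.03); print(z0,m.sum(),np.nanmedian(tx[m]).round(4))
E
```

```text
t: 7.58
eef_pos: [0.5299, 0.1285, 0.0647]
tool_rot: [0.001, 0.998, -0.059, -0.0]
contact_force: [-6.3, -3.0, 9.4]
gripper_width: 0.695
grasp_force: 36.2
t: 7.83
eef_pos: [0.5311, 0.1284, 0.0648]
tool_rot: [0.001, 0.998, -0.059, -0.0]
contact_force: [-5.6, -2.8, 9.7]
gripper_width: 0.696
grasp_force: 36.3
{'t': 7.833, 'q': [-0.008, 0.465, -0.433, 1.951, 0.272, 0.783, -2.284], 'eef_pos': [0.531, 0.128, 0.065], 'tool_rot': [0.001, 0.998, -0.059, -0.0], 'contact_force': [-5.611, -2.785, 9.683], 'gripper_width': 0.696, 'grasp_force': 36.32}
([-0.39, 0.0, 0.13], -0.001)
0.025 63 -0.0067
0.04 53 -0.0058
0.055 56 -0.0038
0.07 61 -0.0024
0.085 61 -0.0006
0.1 58 0.001
```

View pics/s3.png

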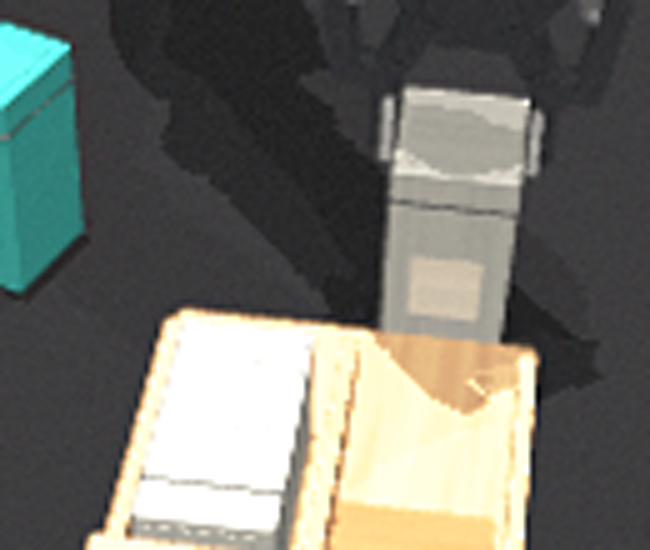

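The tin leans about 6° forward, pivoting in the pads. Its foot (crop row 335) is still about 9 mm short of the edge. I'll bring it upright, release, regrasp, then carry it lifted.

```bash
python3 -m jog '[[-0.3,0,0.05,0],[-0.5,0,0.08,0],[-0.5,0,0.08,0],[-0.5,0,0.08,0]]'; python3 -m jog '[[0,0,0,0],[0,0,0,0],[0,0,0,0],[0,0,0,0],[0,0,0,0],[0,0,0,0]]' -1 20; python3 - <<'E'
from h import *
st()
def face():
    s=cam('scene');W=cloud(s);Z=W[...,2];d=W[...,:2]-O; tx=d@TX; ty=d@TY
    for z0 in(.025,.04,.055,.07,.085,.1):
        m=(abs(Z-z0)<.006)&(abs(ty-.042)<.025)&(tx>-.04)&(tx<.03)
        p=np.polyfit(ty[m],tx[m],1); print(z0,m.sum(),np.nanmedian(tx[m]).round(4),'skew',p[0].round(3))
    m=(Z>.03)&(Z<.095)&(tx<.02)&(tx>-.045)&(abs(ty-.042)<.06); print('ty range',np.nanpercentile(ty[m],[1,99]).round(4))
face()
E
sed -i '$a\
def face():\
    s=cam("scene");W=cloud(s);Z=W[...,2];d=W[...,:2]-O; tx=d@TX; ty=d@TY\
    for z0 in(.025,.04,.055,.07,.085,.1):\
        m=(abs(Z-z0)<.006)&(abs(ty-.042)<.025)&(tx>-.04)&(tx<.03)\
        p=np.polyfit(ty[m],tx[m],1); print(z0,m.sum(),np.nanmedian(tx[m]).round(4),"skew",p[0].round(3))\
' h.py
```

```text
t: 8.22
eef_pos: [0.5283, 0.1287, 0.0645]
tool_rot: [0.0, 0.998, -0.06, 0.002]
contact_force: [-0.7, -5.6, 7.5]
gripper_width: 0.688
grasp_force: 36.0
t: 8.72
eef_pos: [0.5263, 0.1299, 0.0629]
tool_rot: [-0.0, 0.998, -0.059, -0.0]
contact_force: [0.1, -0.7, 0.2]
gripper_width: 1.001
grasp_force: 0.0
{'t': 8.717, 'q': [-0.01, 0.462, -0.435, 1.963, 0.271, 0.774, -2.289], 'eef_pos': [0.526, 0.13, 0.063], 'tool_rot': [-0.0, 0.998, -0.059, -0.0], 'contact_force': [0.106, -0.673, 0.236], 'gripper_width': 1.001, 'grasp_force': 0.0}
0.025 104 -0.0102 skew 0.017
0.04 75 -0.0106 skew -0.018
0.055 85 -0.0107 skew -0.001
0.07 79 -0.0108 skew 0.017
0.085 81 -0.0106 skew 0.006
0.1 94 -0.0103 skew 0.012
ty range [0.0126 0.0708]
```

```bash
python3 -m jog '[[-0.4,0.1,0,0],[-0.9,0.1,0,0],[-0.9,0.1,0,0],[-0.9,0.1,0,0]]' -1; python3 -m jog '[[0,0,0,0],[0,0,0,0],[0,0,0,0],[0,0,0,0],[0,0,0,0],[0,0,0,0],[0,0,0,0],[0,0,0,0]]' 1 25; python3 -m jog '[[0,0,-0.2,0],[0,0,-0.4,0],[0,0,-0.4,0],[0.3,0,-0.4,0],[0.6,0,-0.4,0],[0.8,0,-0.4,0],[0.9,0,-0.4,0],[0.9,0,-0.4,0],[0.9,0,-0.4,0]]';  python3 -c "
from h import *
st();face()"
```

```text
t: 9.1
eef_pos: [0.5168, 0.1298, 0.063]
tool_rot: [0.0, 0.998, -0.059, -0.0]
contact_force: [-0.4, 0.1, -0.3]
gripper_width: 1.0
grasp_force: 0.0
t: 9.77
eef_pos: [0.5175, 0.1297, 0.0632]
tool_rot: [0.0, 0.998, -0.059, 0.0]
contact_force: [-1.0, -1.9, 4.8]
gripper_width: 0.699
grasp_force: 27.7
t: 10.52
eef_pos: [0.5262, 0.1288, 0.0669]
tool_rot: [-0.0, 0.998, -0.059, -0.0]
contact_force: [-1.0, -0.9, -5.3]
gripper_width: 0.69
grasp_force: 28.7
{'t': 10.517, 'q': [-0.006, 0.456, -0.437, 1.961, 0.267, 0.781, -2.284], 'eef_pos': [0.526, 0.129, 0.067], 'tool_rot': [-0.0, 0.998, -0.059, -0.0], 'contact_force': [-0.963, -0.909, -5.283], 'gripper_width': 0.69, 'grasp_force': 28.714}
0.025 97 -0.0013 skew 0.093
0.04 76 -0.0017 skew -0.005
0.055 81 -0.0017 skew 0.001
0.07 89 -0.0019 skew -0.006
0.085 90 -0.0022 skew 0.0
0.1 81 -0.0021 skew -0.004
```

```bash
python3 -m jog '[[0.05,0,0,0],[0.1,0,0,0],[0.1,0,0,0]]';python3 -m jog '[[0.05,0,0,0],[0.1,0,0,0],[0.1,0,0,0]]'
```

```text
t: 10.82
eef_pos: [0.5274, 0.1286, 0.0671]
tool_rot: [-0.0, 0.998, -0.059, 0.0]
contact_force: [-0.2, 0.1, -6.3]
gripper_width: 0.698
grasp_force: 28.7
t: 11.07
eef_pos: [0.5284, 0.1285, 0.067]
tool_rot: [0.0, 0.998, -0.059, 0.0]
contact_force: [0.8, 0.1, -4.7]
gripper_width: 0.697
grasp_force: 28.7
```

```bash
python3 -c "
from h import *
st();face()"
```

```text
{'t': 11.067, 'q': [-0.005, 0.458, -0.436, 1.956, 0.268, 0.783, -2.282], 'eef_pos': [0.528, 0.128, 0.067], 'tool_rot': [0.0, 0.998, -0.059, 0.0], 'contact_force': [0.832, 0.066, -4.684], 'gripper_width': 0.697, 'grasp_force': 28.713}
0.025 104 0.0007 skew 0.029
0.04 75 0.0003 skew -0.007
0.055 77 0.0001 skew -0.002
0.07 82 0.0002 skew -0.001
0.085 85 -0.0001 skew -0.004
0.1 81 -0.0 skew -0.0
```

```bash
python3 -m jog '[[0.03,0,0,0],[0.08,0,0,0],[0.08,0,0,0]]';python3 -m jog '[[0.03,0,0,0],[0.08,0,0,0],[0.08,0,0,0]]';python3 -m jog '[[0.03,0,0,0],[0.08,0,0,0],[0.08,0,0,0]]'
```

```text
t: 11.37
eef_pos: [0.5291, 0.1284, 0.067]
tool_rot: [0.0, 0.998, -0.059, -0.0]
contact_force: [-0.5, 0.1, -4.9]
gripper_width: 0.693
grasp_force: 28.7
t: 11.62
eef_pos: [0.5295, 0.1283, 0.0669]
tool_rot: [0.0, 0.998, -0.059, -0.0]
contact_force: [-0.8, 0.4, -4.5]
gripper_width: 0.697
grasp_force: 28.8
t: 11.87
eef_pos: [0.53, 0.1283, 0.0668]
tool_rot: [0.0, 0.998, -0.059, -0.001]
contact_force: [-2.8, 0.6, -3.9]
gripper_width: 0.696
grasp_force: 28.9
```

```bash
python3 -c "
from h import *
st();face()"
```

```text
{'t': 11.867, 'q': [-0.005, 0.461, -0.435, 1.952, 0.268, 0.786, -2.28], 'eef_pos': [0.53, 0.128, 0.067], 'tool_rot': [0.0, 0.998, -0.059, -0.001], 'contact_force': [-2.775, 0.645, -3.898], 'gripper_width': 0.696, 'grasp_force': 28.857}
0.025 97 0.0012 skew -0.012
0.04 77 0.0011 skew 0.003
0.055 79 0.0012 skew -0.013
0.07 80 0.0013 skew -0.003
0.085 88 0.0015 skew -0.005
0.1 87 0.0018 skew -0.004
```

The foot is felt against the edge (−2.8 N). Now lower and let go.

```bash
python3 -m jog '[[-0.05,0,0.1,0],[-0.05,0,0.25,0],[-0.05,0,0.38,0],[-0.05,0,0.38,0]]'; python3 -m jog '[[0,0,0,0],[0,0,0,0],[0,0,0,0],[0,0,0,0],[0,0,0,0],[0,0,0,0]]' -1; python3 -m jog '[[0,0,-2,0],[0,0,-5,0],[0,0,-8,0],[0,0,-10,0],[0,0,-10,0]]'; python3 - <<'E'
from h import *
face()
c=cam('top');W=cloud(c);Z=W[...,2];m=(Z>.11)&(Z<.128); m[:,325:]=0;m[300:]=0
P=W[m][:,:2]; k=(abs(P-tray(-.03,.042)).max(1)<.06)
print(k.sum(),cv2.minAreaRect((P[k]*1000).astype(np.float32)),tray(-.0288,.042))
print(goal([*tray(-.09,.042),.16],83.25),goal([*tray(-.09,.042),.1],83.25))
E
```

```text
t: 12.25
eef_pos: [0.5301, 0.1283, 0.0634]
tool_rot: [0.0, 0.998, -0.059, -0.0]
contact_force: [-4.3, -0.9, 0.6]
gripper_width: 0.698
grasp_force: 29.4
t: 12.75
eef_pos: [0.5305, 0.1283, 0.0634]
tool_rot: [-0.0, 0.998, -0.059, 0.0]
contact_force: [-0.5, -0.5, -0.0]
gripper_width: 1.004
grasp_force: 0.0
t: 13.17
eef_pos: [0.5331, 0.1295, 0.1679]
tool_rot: [-0.001, 0.998, -0.059, 0.004]
contact_force: [0.7, 0.1, 0.6]
gripper_width: 1.002
grasp_force: 0.0
0.025 104 0.0014 skew -0.056
0.04 79 0.0006 skew -0.003
0.055 79 0.0007 skew 0.007
0.07 87 0.0003 skew -0.008
0.085 91 0.0008 skew 0.005
0.1 86 0.0008 skew 0.01
0 ((0.0, 0.0), (0.0, 0.0), 0.0) [0.5284362  0.12869395]
([-6.34, -0.01, 0.37], -0.001) ([-6.36, -0.01, 6.37], -0.001)
```

The tin stands released and square, with its foot on the edge. Next I move behind it with the fingers nearly shut.

```bash
python3 -m jog '[[-2,0,0.3,0],[-4.5,0,0.3,0],[-6.4,0,0.3,0],[-6.4,0,2,0],[-6.4,0,4,0],[-6.4,0,5.9,0],[-6.4,0,5.9,0],[-6.4,0,5.9,0]]' 0.4 20; python3 -m jog '[[0.5,0,0,0],[1,0,0,0],[1.4,0,0,0],[1.7,0,0,0],[1.7,0,0,0],[1.7,0,0,0]]'; python3 -m jog '[[0.2,0,0,0],[0.4,0,0,0],[0.6,0,0,0],[0.8,0,0,0],[1,0,0,0],[1,0,0,0]]'; python3 - <<'E'
from h import *
st();face()
print(goal([*tray(-.06,.042),.105],83.25))
E
```

```text
t: 13.93
eef_pos: [0.465, 0.1353, 0.1027]
tool_rot: [0.001, 0.998, -0.059, -0.002]
contact_force: [-0.2, -0.7, 0.2]
gripper_width: 0.302
grasp_force: 0.0
t: 14.43
eef_pos: [0.4838, 0.1338, 0.1045]
tool_rot: [-0.0, 0.998, -0.059, 0.0]
contact_force: [-0.6, -0.4, 0.9]
gripper_width: 0.301
grasp_force: 0.0
t: 14.93
eef_pos: [0.4938, 0.1326, 0.1042]
tool_rot: [-0.0, 0.998, -0.059, 0.0]
contact_force: [-0.4, -0.1, -1.3]
gripper_width: 0.301
grasp_force: 0.0
{'t': 14.933, 'q': [0.01, 0.361, -0.475, 2.002, 0.221, 0.828, -2.278], 'eef_pos': [0.494, 0.133, 0.104], 'tool_rot': [-0.0, 0.998, -0.059, 0.0], 'contact_force': [-0.405, -0.149, -1.302], 'gripper_width': 0.301, 'grasp_force': 0.0}
0.025 97 0.0014 skew 0.025
0.04 74 0.0008 skew 0.026
0.055 83 0.0006 skew 0.007
0.07 84 0.0007 skew 0.004
0.085 91 0.0006 skew 0.003
0.1 83 0.0006 skew -0.012
([0.39, -0.02, -0.08], -0.001)
```

```bash
python3 -m jog '[[0.2,0,0,0],[0.4,0,0,0],[0.6,0,0,0],[0.8,0,0,0],[1,0,0,0],[1.2,0,0,0],[1.2,0,0,0]]'; python3 - <<'E'
from h import *
st();face()
E
python3 -m jog '[[0.3,0,0,0],[0.6,0,0,0],[0.9,0,0,0],[1.2,0,0,0],[1.5,0,0,0],[1.5,0,0,0]]'; python3 - <<'E'
from h import *
st();face()
E
```

```text
t: 15.57
eef_pos: [0.5058, 0.1311, 0.1042]
tool_rot: [-0.0, 0.998, -0.059, 0.0]
contact_force: [-0.3, 0.4, -0.5]
gripper_width: 0.299
grasp_force: 0.0
{'t': 15.567, 'q': [0.012, 0.377, -0.469, 1.977, 0.226, 0.838, -2.27], 'eef_pos': [0.506, 0.131, 0.104], 'tool_rot': [-0.0, 0.998, -0.059, 0.0], 'contact_force': [-0.25, 0.412, -0.476], 'gripper_width': 0.299, 'grasp_force': 0.0}
0.025 103 0.001 skew 0.025
0.04 82 0.0006 skew 0.024
0.055 80 0.0009 skew 0.022
0.07 80 0.0004 skew -0.026
0.085 83 0.0005 skew 0.021
0.1 83 0.0006 skew -0.006
t: 16.12
eef_pos: [0.521, 0.1293, 0.1042]
tool_rot: [-0.0, 0.998, -0.059, 0.0]
contact_force: [0.1, -0.3, -0.2]
gripper_width: 0.298
grasp_force: 0.0
{'t': 16.117, 'q': [0.015, 0.397, -0.462, 1.945, 0.232, 0.85, -2.259], 'eef_pos': [0.521, 0.129, 0.104], 'tool_rot': [-0.0, 0.998, -0.059, 0.0], 'contact_force': [0.149, -0.304, -0.242], 'gripper_width': 0.298, 'grasp_force': 0.0}
0.025 108 0.0013 skew 0.01
0.04 78 0.0008 skew 0.002
0.055 81 0.0011 skew 0.005
0.07 83 0.0005 skew 0.023
0.085 80 0.0005 skew 0.007
0.1 88 0.0007 skew -0.013
```

```bash
python3 - <<'E'
from h import *
s=cam('scene');save('s4.png',cv2.resize(s['pixels'][110:270,200:360],None,fx=3.7,fy=3.7,interpolation=cv2.INTER_CUBIC))
E
```

```text
(no output)
```

View pics/s4.png

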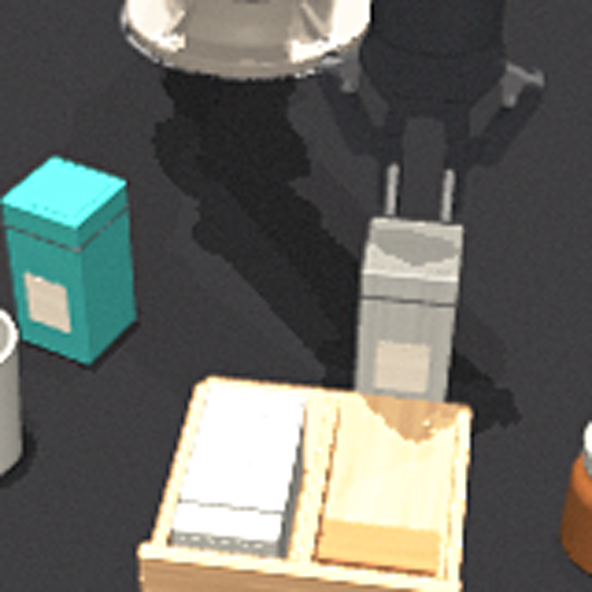

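The picture shows both pads at crop (390,195) and (447,195), meeting the tin's top rear edge (row 220), with the tin unmoved. I'll measure where the tips really are.

```bash
python3 - <<'E'
from h import *
for n in('scene',):
    s=cam(n);W=cloud(s);d=W[...,:2]-O;tx=d@TX;ty=d@TY;Z=W[...,2]
    for x in(391,448):
        u=int(200+x/3.7)
        for v in range(156,174): print(n,u,v,tx[v,u].round(4),ty[v,u].round(4),Z[v,u].round(4),s['pixels'][v,u])
E
```

```text
scene 305 156 -0.0236 0.0233 0.1778 [153 151 146]
scene 305 157 -0.0233 0.0235 0.1754 [152 150 146]
scene 305 158 -0.0246 0.0236 0.1719 [152 149 144]
scene 305 159 -0.0241 0.0238 0.1695 [156 153 149]
scene 305 160 -0.0251 0.0239 0.1662 [179 177 171]
scene 305 161 -0.0244 0.0241 0.164 [178 175 169]
scene 305 162 -0.0246 0.0243 0.1612 [177 173 168]
scene 305 163 -0.0243 0.0244 0.1587 [180 176 171]
scene 305 164 -0.0283 0.0244 0.1532 [177 174 169]
scene 305 165 -0.0264 0.0247 0.1517 [178 175 170]
scene 305 166 -0.0254 0.0249 0.1497 [177 174 170]
scene 305 167 -0.0251 0.0251 0.1472 [166 162 158]
scene 305 168 -0.2297 0.0153 0.0001 [89 88 86]
scene 305 169 -0.0527 0.0241 0.1221 [171 167 157]
scene 305 170 -0.0529 0.0242 0.1191 [197 196 183]
scene 305 171 -0.0479 0.0247 0.1198 [195 191 178]
scene 305 172 -0.0406 0.0252 0.1221 [162 161 150]
scene 305 173 -0.0401 0.0254 0.1196 [167 162 152]
scene 321 156 -0.0266 0.0586 0.1798 [173 171 166]
scene 321 157 -0.0255 0.0588 0.1778 [175 172 167]
scene 321 158 -0.0267 0.059 0.1744 [171 167 162]
scene 321 159 -0.0223 0.0593 0.1747 [171 167 162]
scene 321 160 -0.0258 0.0595 0.1697 [164 161 157]
scene 321 161 -0.0283 0.0597 0.1654 [165 164 158]
scene 321 162 -0.0243 0.06 0.1654 [162 159 154]
scene 321 163 -0.0245 0.0602 0.1626 [164 161 157]
scene 321 164 -0.0249 0.0605 0.1596 [160 156 152]
scene 321 165 -0.0265 0.0607 0.1559 [162 158 153]
scene 321 166 -0.0236 0.0609 0.1552 [158 155 152]
scene 321 167 -0.0268 0.0612 0.1502 [132 130 127]
scene 321 168 -0.0246 0.0614 0.149 [133 130 128]
scene 321 169 -0.0264 0.0617 0.145 [129 127 127]
scene 321 170 -0.2269 0.0621 0.0004 [90 90 87]
scene 321 171 -0.055 0.0622 0.1191 [201 198 186]
scene 321 172 -0.049 0.0624 0.1205 [196 193 178]
scene 321 173 -0.0456 0.0627 0.1201 [196 192 180]
```

The visible fingertips are at z≈0.146 while the reported TCP z is 0.104. I'll back off, shut the gripper, and measure the tip and body heights before lowering.

```bash
python3 -m jog '[[-1,0,0,0],[-2,0,0,0],[-3,0,0,0],[-4,0,0,0],[-5,0,0,0],[-5.5,0,0,0],[-5.5,0,0,0]]' 1 20; python3 - <<'E'
from h import *
st()
o=bot.get_obs(); e=o['eef_pos']; print('tcp tray',(e[:2]-O)@TX,(e[:2]-O)@TY)
s=cam('scene');W=cloud(s);d=W[...,:2]-e[:2];a=d@TX;b=d@TY;Z=W[...,2]
m=(abs(a)<.06)&(abs(b)<.07)&(Z>.123)
for z0 in np.arange(.12,.30,.01):
    k=m&(abs(Z-z0)<.005); print(z0.round(3),k.sum(), np.nanpercentile(a[k],[5,50,95]).round(3) if k.sum() else '',np.nanpercentile(b[k],[2,98]).round(3) if k.sum() else '')
save('s5.png',cv2.resize(s['pixels'][70:230,200:360],None,fx=3.7,fy=3.7,interpolation=cv2.INTER_CUBIC))
E
```

```text
t: 16.85
eef_pos: [0.4641, 0.1361, 0.1043]
tool_rot: [0.0, 0.998, -0.058, -0.0]
contact_force: [0.0, 0.2, 0.2]
gripper_width: -0.002
grasp_force: 0.0
{'t': 16.85, 'q': [0.003, 0.32, -0.49, 2.061, 0.207, 0.807, -2.298], 'eef_pos': [0.464, 0.136, 0.104], 'tool_rot': [0.0, 0.998, -0.058, -0.0], 'contact_force': [0.019, 0.16, 0.176], 'gripper_width': -0.002, 'grasp_force': 0.0}
tcp tray -0.09358901120334227 0.041755257668754195
0.12 0  
0.13 0  
0.14 1 [0.01 0.01 0.01] [0.002 0.002]
0.15 33 [0.007 0.011 0.014] [-0.01   0.012]
0.16 40 [0.006 0.01  0.014] [-0.011  0.013]
0.17 40 [0.007 0.01  0.014] [-0.012  0.014]
0.18 45 [0.002 0.011 0.015] [-0.013  0.014]
0.19 97 [0.006 0.012 0.015] [-0.029  0.031]
0.2 146 [-0.008  0.011  0.015] [-0.037  0.037]
0.21 116 [-0.006  0.014  0.02 ] [-0.046  0.048]
0.22 157 [-0.     0.013  0.019] [-0.053  0.053]
0.23 198 [0.003 0.012 0.019] [-0.059  0.061]
0.24 217 [-0.004  0.011  0.021] [-0.056  0.058]
0.25 187 [0.008 0.013 0.021] [-0.041  0.042]
0.26 103 [0.007 0.012 0.014] [-0.038  0.039]
0.27 59 [0.008 0.033 0.038] [-0.036  0.038]
0.28 148 [0.015 0.034 0.039] [-0.034  0.036]
0.29 149 [0.015 0.034 0.039] [-0.035  0.036]
```

View pics/s5.png

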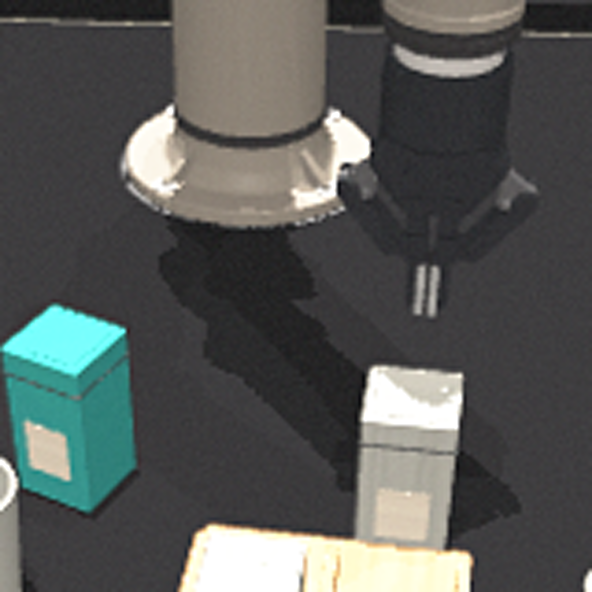

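Shut tips are at z≈0.145, so the true tip height is the reported TCP z plus 0.041, with the body well above. I'll apply that offset and push with the tips at z≈0.103.

```bash
python3 -m jog '[[0,0,1.5,0],[0,0,3,0],[0,0,4.2,0],[0.4,0,4.2,0],[0.8,0,4.2,0],[1.2,0,4.2,0],[1.6,0,4.2,0],[1.6,0,4.2,0]]' 0.4 20;  python3 -m jog '[[0.2,0,0,0],[0.4,0,0,0],[0.6,0,0,0],[0.8,0,0,0],[1,0,0,0],[1.2,0,0,0],[1.2,0,0,0]]'; python3 - <<'E'
from h import *
st();face()
E
```

```text
t: 17.57
eef_pos: [0.4834, 0.1341, 0.0631]
tool_rot: [-0.0, 0.998, -0.06, 0.001]
contact_force: [0.3, 0.5, -0.3]
gripper_width: 0.3
grasp_force: 0.0
t: 18.15
eef_pos: [0.4934, 0.1327, 0.0622]
tool_rot: [-0.0, 0.998, -0.059, -0.0]
contact_force: [-3.8, 1.4, 3.9]
gripper_width: 0.298
grasp_force: 2.0
{'t': 18.15, 'q': [-0.013, 0.422, -0.453, 2.033, 0.268, 0.743, -2.32], 'eef_pos': [0.493, 0.133, 0.062], 'tool_rot': [-0.0, 0.998, -0.059, -0.0], 'contact_force': [-3.771, 1.357, 3.861], 'gripper_width': 0.298, 'grasp_force': 2.035}
0.025 88 0.0019 skew 0.069
0.04 74 0.0032 skew -0.005
0.055 73 0.0042 skew -0.007
0.07 75 0.0053 skew -0.005
0.085 81 0.0064 skew 0.014
0.1 80 0.0079 skew -0.013
```

```bash
python3 -m jog '[[0.2,0,0,0],[0.4,0,0,0],[0.6,0,0,0],[0.8,0,0,0],[1,0,0,0],[1.2,0,0,0],[1.4,0,0,0],[1.6,0,0,0],[1.8,0,0,0],[2,0,0,0]]'; python3 -m jog '[[0.2,0,0,0],[0.4,0,0,0],[0.6,0,0,0],[0.8,0,0,0],[1,0,0,0]]'; python3 - <<'E'
from h import *
st();face()
E
```

```text
t: 19.03
eef_pos: [0.5137, 0.1302, 0.0623]
tool_rot: [-0.0, 0.998, -0.059, 0.0]
contact_force: [-1.5, 0.6, 3.0]
gripper_width: 0.3
grasp_force: 1.6
t: 19.45
eef_pos: [0.5236, 0.129, 0.0622]
tool_rot: [-0.0, 0.998, -0.059, 0.0]
contact_force: [-1.6, 0.7, 2.3]
gripper_width: 0.3
grasp_force: 1.0
{'t': 19.45, 'q': [-0.004, 0.46, -0.441, 1.97, 0.276, 0.77, -2.294], 'eef_pos': [0.524, 0.129, 0.062], 'tool_rot': [-0.0, 0.998, -0.059, 0.0], 'contact_force': [-1.638, 0.719, 2.336], 'gripper_width': 0.3, 'grasp_force': 0.982}
0.025 63 0.0071 skew -0.08
0.04 40 0.0125 skew -0.028
0.055 49 0.0205 skew 0.006
0.07 36 0.0278 skew -0.012Traceback (most recent call last):
  File "<stdin>", line 2, in <module>
  File "h.py", line 29, in face
    p=np.polyfit(ty[m],tx[m],1); print(z0,m.sum(),np.nanmedian(tx[m]).round(4),"skew",p[0].round(3))
    raise TypeError("expected non-empty vector for x")
TypeError: expected non-empty vector for x
```

```bash
python3 -m jog '[[0.2,0,0,0],[0.4,0,0,0],[0.6,0,0,0],[0.8,0,0,0],[1,0,0,0],[1,0,0,0]]'; python3 - <<'E'
from h import *
s=cam('scene');W=cloud(s);Z=W[...,2];d=W[...,:2]-O; tx=d@TX; ty=d@TY
m=(abs(ty-.042)<.02)&(tx>-.08)&(tx<.155)&(Z<.15)
for x in np.arange(-.02,.16,.015):
    k=m&(abs(tx-x)<.006); print(x.round(3),k.sum(),np.nanmedian(Z[k]).round(3) if k.sum() else '')
E
```

```text
t: 20.0
eef_pos: [0.5336, 0.1277, 0.0621]
tool_rot: [-0.0, 0.998, -0.059, 0.0]
contact_force: [-1.2, -0.6, -0.7]
gripper_width: 0.298
grasp_force: 0.0
-0.02 16 0.136
-0.005 30 0.131
0.01 119 0.026
0.025 212 0.118
0.04 208 0.107
0.055 199 0.096
0.07 66 0.018
0.085 72 0.018
0.1 65 0.018
0.115 39 0.018
0.13 28 -0.751
0.145 38 -0.751
```

```bash
python3 -m jog '[[0,0,0,0],[0,0,0,0],[0,0,0,0],[0,0,0,0],[0,0,0,0],[0,0,0,0]]'; cat >> h.py <<'E'
def lying():
    for n in('top','scene'):
        s=cam(n);W=cloud(s);Z=W[...,2];d=W[...,:2]-O; tx=d@TX; ty=d@TY
        m=(abs(Z-.078)<.006)&(tx>-.08)&(tx<.159)&(ty>.002)&(ty<.09)
        if m.sum()>50:
            r=cv2.minAreaRect((np.stack([tx[m],ty[m]],1)*1000).astype(np.float32)); print(n,m.sum(),np.nanmedian(Z[m]).round(4),np.round(r[0],1),np.round(r[1],1),round(r[2],1), 'x', (np.nanpercentile(tx[m],[1,99])*1000).round(1),'y',(np.nanpercentile(ty[m],[1,99])*1000).round(1))
E
python3 - <<'E'
from h import *
st();lying()
E
```

```text
t: 20.55
eef_pos: [0.5331, 0.1279, 0.0622]
tool_rot: [0.0, 0.998, -0.059, -0.0]
contact_force: [0.0, -0.7, 0.1]
gripper_width: 0.296
grasp_force: 0.0
{'t': 20.55, 'q': [-0.002, 0.472, -0.438, 1.949, 0.278, 0.779, -2.286], 'eef_pos': [0.533, 0.128, 0.062], 'tool_rot': [0.0, 0.998, -0.059, -0.0], 'contact_force': [0.047, -0.655, 0.134], 'gripper_width': 0.296, 'grasp_force': 0.0}
top 362 0.0778 [62.3 28. ] [79.  42.6] 48.9 x [23.7 77.9] y [11.2 67.9]
scene 904 0.0777 [20.5 41.7] [ 59.9 125.3] 89.9 x [-36.9  80.1] y [12.4 71. ]
```

The tin lies on the tray, level and square (x about −40 to +80 mm, y centred at 41.7). I'll back off, go down behind it and push.

```bash
python3 -m jog '[[-1.5,0,0,0],[-3,0,0,0],[-4.5,0,0,0],[-6,0,0,0],[-6.5,0,0,0],[-6.5,0,0,0],[-6.5,0,1.5,0],[-6.5,0,3,0],[-6.5,0,4.5,0],[-6.5,0,5.3,0],[-6.5,0,5.3,0],[-6.5,0,5.3,0]]'; python3 - <<'E'
from h import *
st();lying(); e=bot.get_obs()['eef_pos']; print((e[:2]-O)@TX,(e[:2]-O)@TY)
s=cam('scene');save('s6.png',cv2.resize(s['pixels'][100:300,180:380],None,fx=3,fy=3,interpolation=cv2.INTER_CUBIC))
E
```

```text
t: 21.65
eef_pos: [0.469, 0.1356, 0.0091]
tool_rot: [0.0, 0.998, -0.059, -0.0]
contact_force: [0.0, 0.5, 0.3]
gripper_width: 0.298
grasp_force: 0.0
{'t': 21.65, 'q': [-0.065, 0.48, -0.418, 2.114, 0.333, 0.61, -2.406], 'eef_pos': [0.469, 0.136, 0.009], 'tool_rot': [0.0, 0.998, -0.059, -0.0], 'contact_force': [0.039, 0.503, 0.259], 'gripper_width': 0.298, 'grasp_force': 0.0}
top 1430 0.078 [18.4 41. ] [120.  60.] 0.1 x [-39.8  76.8] y [11.5 70.1]
scene 938 0.0777 [ 1.1 41.6] [161.7  60. ] 0.3 x [-77.7  80.2] y [12.4 71. ]
-0.08821042058637499 0.042202798966135865
```

View pics/s6.png

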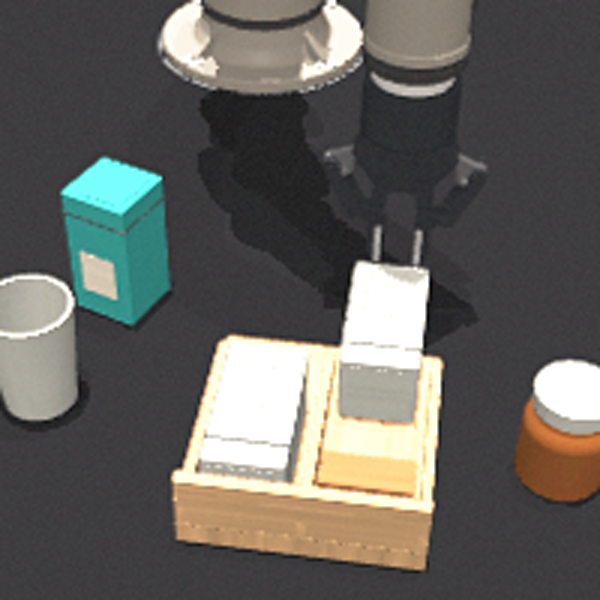

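The picture shows the tin lying in the bay at crop (385,340), lid end towards the stop (370,470), with the fingers behind it at (397,245).

```bash
python3 -m jog '[[0.5,0,0,0],[1,0,0,0],[1.5,0,0,0],[2,0,0,0],[2.5,0,0,0],[2.8,0,0,0],[3.1,0,0,0],[3.4,0,0,0],[3.6,0,0,0],[3.8,0,0,0],[4,0,0,0],[4.2,0,0,0],[4.4,0,0,0],[4.6,0,0,0],[4.8,0,0,0],[5,0,0,0]]'; python3 -m jog '[[0.2,0,0,0],[0.4,0,0,0],[0.6,0,0,0],[0.8,0,0,0],[1,0,0,0],[1.2,0,0,0],[1.4,0,0,0],[1.6,0,0,0],[1.8,0,0,0],[2,0,0,0]]'; python3 - <<'E'
from h import *
lying(); e=bot.get_obs()['eef_pos']; print((e[:2]-O)@TX,(e[:2]-O)@TY)
E
```

```text
t: 23.13
eef_pos: [0.5183, 0.1295, 0.009]
tool_rot: [0.0, 0.998, -0.059, -0.0]
contact_force: [-2.1, 0.3, -1.8]
gripper_width: 0.299
grasp_force: 1.1
t: 23.97
eef_pos: [0.5383, 0.1273, 0.0092]
tool_rot: [0.0, 0.998, -0.059, 0.0]
contact_force: [-2.7, 0.3, -1.2]
gripper_width: 0.299
grasp_force: 1.1
top 716 0.0781 [69.2 40.8] [59.9 86.2] 89.6 x [ 34.  110.9] y [11.3 69.5]
scene 1023 0.0778 [46.3 41.7] [ 59.9 139.3] 89.9 x [-10.  114.6] y [12.4 70.9]
-0.01831928471378095 0.0418095827279435
```

```bash
python3 -m jog '[[0.2,0,0,0],[0.4,0,0,0],[0.6,0,0,0],[0.8,0,0,0],[1,0,0,0],[1.2,0,0,0],[1.4,0,0,0],[1.6,0,0,0],[1.8,0,0,0],[2,0,0,0],[2.2,0,0,0],[2.4,0,0,0],[2.6,0,0,0],[2.8,0,0,0],[3,0,0,0],[3.2,0,0,0],[3.4,0,0,0],[3.6,0,0,0],[3.8,0,0,0],[4,0,0,0]]'; python3 - <<'E'
from h import *
lying(); e=bot.get_obs()['eef_pos']; print((e[:2]-O)@TX,(e[:2]-O)@TY)
E
```

```text
t: 25.73
eef_pos: [0.5778, 0.1228, 0.0094]
tool_rot: [-0.0, 0.998, -0.059, -0.0]
contact_force: [-5.3, 0.7, 4.2]
gripper_width: 0.299
grasp_force: 2.6
top 461 0.078 [119.3  40.9] [60.3 65.2] 89.6 x [ 91.5 151.3] y [11.4 69.8]
scene 1131 0.0777 [91.9 41.6] [128.3  60.2] 0.1 x [ 29.5 154.4] y [12.4 70.9]
0.021618795988874905 0.041907460518874944
```

```bash
python3 -m jog '[[0.1,0,0,0],[0.2,0,0,0],[0.3,0,0,0],[0.4,0,0,0]]';python3 -m jog '[[0.05,0,0,0],[0.1,0,0,0],[0.15,0,0,0]]';python3 -m jog '[[0.05,0,0,0],[0.1,0,0,0]]'
```

```text
t: 26.17
eef_pos: [0.5815, 0.1223, 0.0093]
tool_rot: [0.0, 0.998, -0.059, -0.0]
contact_force: [-5.3, 0.4, 4.2]
gripper_width: 0.3
grasp_force: 2.5
t: 26.42
eef_pos: [0.583, 0.122, 0.0092]
tool_rot: [0.0, 0.998, -0.059, -0.0]
contact_force: [-5.5, -1.3, 3.1]
gripper_width: 0.304
grasp_force: 2.6
t: 26.58
eef_pos: [0.584, 0.1219, 0.0092]
tool_rot: [0.0, 0.998, -0.059, -0.0]
contact_force: [-5.5, 1.3, 3.9]
gripper_width: 0.301
grasp_force: 2.6
```

Still sliding (about 5.4 N friction); creep on until the force rises.

```bash
python3 -m jog '[[0.05,0,0,0],[0.1,0,0,0]]'; python3 -m jog '[[0.04,0,0,0],[0.08,0,0,0]]'
```

```text
t: 26.75
eef_pos: [0.585, 0.1218, 0.0093]
tool_rot: [0.0, 0.998, -0.059, -0.0]
contact_force: [-5.1, 0.9, 4.3]
gripper_width: 0.305
grasp_force: 2.6
t: 26.92
eef_pos: [0.5856, 0.1217, 0.0092]
tool_rot: [0.0, 0.998, -0.059, -0.0]
contact_force: [-5.9, 0.7, 3.8]
gripper_width: 0.304
grasp_force: 3.2
```

```bash
python3 -c "
from h import *
lying()"
```

```text
top 402 0.078 [129.2  40.9] [60.2 59.3] 89.8 x [103.5 158.6] y [11.1 69.5]
scene 1086 0.0777 [92.1 41.5] [ 60.4 133.8] 89.9 x [ 36.6 158.5] y [12.3 70.9]
```

```bash
python3 -m jog '[[0.03,0,0,0],[0.06,0,0,0],[0.06,0,0,0]]'; python3 -m jog '[[0.03,0,0,0],[0.06,0,0,0],[0.06,0,0,0]]'
```

```text
t: 27.27
eef_pos: [0.5855, 0.1217, 0.0091]
tool_rot: [0.0, 0.998, -0.059, -0.001]
contact_force: [-7.9, 1.1, 5.4]
gripper_width: 0.301
grasp_force: 3.7
t: 27.52
eef_pos: [0.5855, 0.1216, 0.0091]
tool_rot: [0.0, 0.998, -0.059, -0.001]
contact_force: [-8.9, 1.3, 7.0]
gripper_width: 0.298
grasp_force: 4.5
```

The TCP has stopped and the force is rising, so the lid is on the stop. Bring it to about 10 N and hold.

```bash
python3 -m jog '[[0.04,0,0,0],[0.08,0,0,0],[0.08,0,0,0],[0.08,0,0,0],[0.08,0,0,0],[0.08,0,0,0],[0.08,0,0,0]]'
```

```text
t: 28.1
eef_pos: [0.5854, 0.1217, 0.0089]
tool_rot: [0.001, 0.998, -0.059, -0.002]
contact_force: [-10.6, 1.6, 7.9]
gripper_width: 0.298
grasp_force: 5.6
```

```bash
python3 -m jog '[[-0.1,0,0,0],[-0.3,0,0,0],[-0.8,0,0,0],[-2,0,0,0],[-4,0,0,0],[-6,0,0,0],[-8,0,0,0],[-8,0,-2,0],[-8,0,-5,0],[-8,0,-8,0],[-8,0,-11,0],[-8,0,-14,0],[-8,0,-14,0],[-8,0,-14,0]]'; python3 - <<'E'
from h import *
st();lying()
c=cam('top');save('t9.png',cv2.resize(c['pixels'][110:310,160:420],None,fx=3,fy=3,interpolation=cv2.INTER_CUBIC))
W=cloud(c);Z=W[...,2];d=W[...,:2]-O;tx=d@TX;ty=d@TY
for n,m in(('stored',(abs(Z-.078)<.006)&(ty<-.002)&(ty>-.09)&(tx>0)&(tx<.2)),('jar',(abs(Z-.085)<.004)&(ty>.1)&(ty<.25)),('tumb',(abs(Z-.092)<.006)&(ty<-.15)&(ty>-.3)&(tx>-.05)&(tx<.15))):
    print(n,m.sum(),np.round(cv2.minAreaRect((W[m][:,:2]*1000).astype(np.float32)),1) if 0 else cv2.minAreaRect((W[m][:,:2]*1000).astype(np.float32))[:2])
E
```

```text
t: 29.27
eef_pos: [0.5107, 0.131, 0.1512]
tool_rot: [-0.001, 0.998, -0.06, 0.003]
contact_force: [0.0, -0.2, -0.4]
gripper_width: 0.301
grasp_force: 0.0
{'t': 29.267, 'q': [0.041, 0.321, -0.494, 1.929, 0.189, 0.931, -2.234], 'eef_pos': [0.511, 0.131, 0.151], 'tool_rot': [-0.001, 0.998, -0.06, 0.003], 'contact_force': [0.048, -0.226, -0.396], 'gripper_width': 0.301, 'grasp_force': 0.0}
top 1433 0.0782 [99.3 40.9] [ 60.3 119. ] 90.0 x [ 40.8 157.6] y [11.4 70.1]
scene 1049 0.0777 [99.3 41.8] [ 60.5 119.3] 89.5 x [ 44.  158.4] y [12.3 70.9]
stored 1421 ((676.1266479492188, 26.595966339111328), (59.990116119384766, 120.16431427001953))
jar 559 ((662.7535400390625, 253.9187774658203), (56.01564407348633, 59.34811782836914))
tumb 206 ((565.9130249023438, -112.40259552001953), (69.86785888671875, 170.13034057617188))
```

View pics/t9.png

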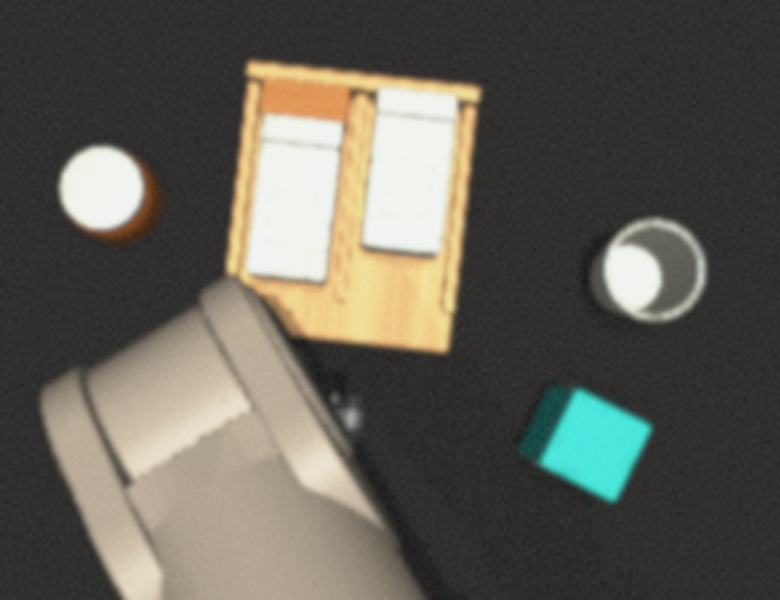

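The tin lies square at crop (297,197), its lid against the stop block (305,98). The stored tin (410,170), jar (100,187), tumbler (655,270) and turquoise tin (595,445) are where they were, and the robot is clear.

```bash
python3 -c "
from station import bot
print(bot.hand_in())"
```

```text
the job is handed in; nothing more can be done
None
```

The tin was stood square at the tray edge, tipped in, slid along the empty bay and pressed home on the stop at about 10 N; the stored tin, jar and tumbler are unmoved, and the job was handed in at about 29 s.

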